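# Roll the limb tube onto the red marking line

### The job

Roll the aluminium tube that lies on the dark marking mat onto the red line: push its top sideways with the fingertips, in several strokes if need be, so that it rolls rather than skids across the mat. Leave it at rest lying along the red line, centred over it and parallel to it, with its ends within the line's ends. Only push it: do not lift or carry it, and leave the other things on the bench where they stand.

Things in the scene. Friction and masses are not known exactly. Their poses are not given: they have to be found in the camera images.
- tube: Aluminium limb tube, 30 mm in diameter, 140 mm long, about 90 g, with dark end bands and a blue ink stripe. It lies on the mat between the two lines, parallel to them within about 3 degrees. Origin at its very centre, 15 mm above the mat; y runs along the tube, x and z turn with it as it rolls (z is up at the start). It rolls easily, grips mat and fingertips, and stops within a few mm after a slow push
- red_line: Red line on the mat, a flat strip 220 mm long and 7 mm wide, not felt by the tube. Origin at its middle on the mat's top face; its y axis runs along the line, z up. Which side of the tube it is on varies; 65 to 115 mm from the tube's start
- yellow_line: Yellow line on the mat, the same size as the red line and parallel to it, on the tube's other side: not the wanted one. Origin and axes as for the red line
- mat: Dark green marking mat fixed to the bench, 300 mm (its x) by 370 mm (its y, parallel to the lines) and 6 mm thick. Origin at the centre of its underside, on the bench top: its top face is 6 mm above the bench
- adapter: Steel and aluminium tube adapter, a round puck 38 mm across and 42 mm high, standing near one end of the mat. Bystander. Origin at the centre of its underside
- spare_tube: Short black carbon tube standing on end, 30 mm across and 75 mm high, near the other end of the mat. Bystander. Origin at the centre of its underside
- file_cup: Steel cup full of files and drivers, 68 mm across, tools up to 210 mm high, off the mat. Bystander. Origin at the centre of its underside
- glue_bottle: Blue plastic bottle with black cap, 56 mm across and 150 mm high, off the mat. Bystander. Origin at the centre of its underside
- socket: Skin-coloured open prosthetic socket standing on its narrow end, 112 mm across at the rim, 140 mm high, off the mat. Bystander. Origin at the centre of its underside
- screwdriver: Screwdriver lying on the bench off the mat. Bystander. Origin on its underside
- wrench: Wrench lying on the bench off the mat. Bystander. Origin on its underside
There are look-alikes about, which are no part of the job. Several things have the shape of the tube; the one meant has the colours described above.

How it is judged:
By the outcome, as a careful person would: the job done as asked, in the order asked, and still so for the second after the job is handed in, with the robot touching nothing.
It also fails if it takes over 51 s, if anything falls off the work surface, if the arm or the gripper's body presses on something with over 40 N, if the wrist force passes 120 N, or if a joint passes its speed limit or range.

### The arm

A 6-joint arm with a two-finger parallel gripper is mounted at the origin on the work surface. World frame = base frame: x ahead of the robot, y to its left, z up, the work surface at z = 0. Lengths are in m, angles in degrees, forces in N, time in s.
With the tool pointing down it reaches from about 0.275 to 0.85 m from the base axis. Payload 19 kg.
Tool frame: the origin (TCP) lies at the very end of the fingers, on their centre line; the grasp point (between the pads) lies 19 mm behind it (bot.tcp_to_grasp is the distance from the TCP to the grasp point, in m); z points along the fingers, y is the direction in which the jaws open and shut (so a half turn about z gives the same grasp; the last joint's range is limited). The gripper opens to 85 mm and grips with 20 to 120 N. Pads are 22 mm wide; open, the fingers measure 114 mm over their backs; the gripper's body (76 mm by 85 mm) begins 54 mm behind the grasp point. The pads swing forward as they close: fully open they stand 13 mm farther back than shut.
Start: joints at [-72.193, 8.623, 82.357, -0, 89.026, -7.678], TCP at [0.247, -0.519, 0.231] pointing down, gripper open.
Joint ranges: [-160.23, 160.23], [-39.13, 120.54], [6.94, 153.29], [-79.49, 259.48], [9.18, 160.14], [-161.06, 161.06]. Speed limits (degrees/s): [108.29, 108.29, 127.2, 172.46, 172.46, 172.46].

### API

Orientations are given as a 3x3 rotation matrix whose columns are the frame's x, y, z axes.
In Python, from workcell import bot, imaging, order gives the robot as it stands. The module is installed in compiled form; this text tells all that it offers.
- The arm moves only by the shell command python3 -m inch 'ROWS' [FORCE]. ROWS is a JSON object of lists of equal length, an entry for each row: "gripper": the gripper's target within -1 to 1 (fully open at 1, half-way at 0, shut at -1); "translation": the shift along the tool's x, y, z scaled (see below), a list of three; "spin": the turn about the tool's z scaled (see below). A call has 1 to 12 rows; each row shifts and turns the commanded pose from where the row before left it, along the tool's axes as they then stand; what a row does not reach is not made up. The controller multiplies each number of a shift by 0.2 m and each number of a turn by 30 degrees. A row lasts 1/10 s, in which the tool goes at most 50 mm and 8.59 degrees, less where a joint would pass 70% of its speed; a pose out of reach is approached as far as the arm can. A call with a number of a shift or a turn outside -1 to 1 is refused whole. A call with a gripper value outside its range is refused whole. The fingers move at their own pace and stop on an object; FORCE is the grip in N (left out, the last holds). Time passes only in rows, so rows that do not move let the fingers close. It gives the time, the measured TCP pose, the force and the opening at its end, in the units of the state.
- bot.observe(): the state, without advancing time (a new reading comes with each control period).
- imaging.read_camera(name): name is "scene" or "side" or "wrist"; returns the picture (400x640x3 uint8, red, green, blue); there is no depth.
- imaging.calibration(name): a dict with "camera_matrix" (3x3 intrinsics, pixels), "D" ([k1, k2, p1, p2, k3] as OpenCV has them; the pictures are not rectified), "camera_from_world" (4x4, takes a point from world to camera coordinates). Camera axes: x right, y up, looking along -z (the intrinsics and any distortion apply to the point x, -y, -z); pixel columns grow to the right and rows downward; lengths in m; the calibration is good to about 2 mm. A picture is of the moment at which its call begins: read the wrist's pose just before it. calibration takes no time and is no camera call; for the wrist camera it gives the pose at the moment of the call.
- order.finish_job(): hands the job in, once; it reports no verdict.
The state is a dict: "time_s": time; "q": joint angles; "dq": joint speeds; "effort": joint torques, N m; "ee_pos": TCP position; "tcp_rot": TCP orientation; "force": force on the tool from outside, world axes, zero at the start; "torque": the same for the moment, N m; "opening": finger opening in m.
Only numpy, scipy, OpenCV 4.12 (cv2) and the standard library are available. Lean on these libraries where they do the work, as an engineer would, in place of code of your own. Each camera call takes 0.05 s, during which the arm holds its last target. There are 200 camera calls.

## Working session

There is one attempt and no reset: what is moved stays moved. The work goes in short steps, Python scripts to look and compute and a shell command to move; the robot and the scene stay as the last step left them, time stands still between calls to the robot, and variables do not carry over. Pictures are saved under pics/ and viewed, about 8 in all and at most 12, crops included, and the job is handed in when it is done.

```bash
mkdir -p pics; cat > h.py <<'E'
import numpy as np,cv2
from workcell import bot,imaging,order
F=np.diag([1.,-1,-1])
def px2w(c,pts,z):
    K=np.array(c["camera_matrix"],float);D=np.array(c["D"],float);T=np.array(c["camera_from_world"])
    u=cv2.undistortPoints(np.array(pts,float).reshape(-1,1,2),K,D).reshape(-1,2)
    R=T[:3,:3];o=-R.T@T[:3,3]
    d=(R.T@F@np.c_[u,np.ones(len(u))].T).T
    return o+d*((z-o[2])/d[:,2])[:,None]
def w2px(c,P):
    K=np.array(c["camera_matrix"],float);D=np.array(c["D"],float);T=np.array(c["camera_from_world"])
    R=F@T[:3,:3];t=F@T[:3,3]
    return cv2.projectPoints(np.array(P,float).reshape(-1,1,3),cv2.Rodrigues(R)[0],t,K,D)[0].reshape(-1,2)
def snap(name,fn):
    c=imaging.calibration(name);im=imaging.read_camera(name);cv2.imwrite("pics/"+fn,im[:,:,::-1]);return c,im
E
python3 - <<'E'
from h import *
s=bot.observe();print(s["time_s"],s["ee_pos"],s["tcp_rot"],s["opening"],s["force"])
for n in("scene","side","wrist"):
    c,im=snap(n,n+"0.png");T=np.array(c["camera_from_world"]);print(n,(-T[:3,:3].T@T[:3,3]).round(3))
E
```

```text
0.0 [ 0.24731495 -0.51883831  0.23067573] [[ 9.02690543e-01  4.30290197e-01 -3.61481008e-04]
 [ 4.30290318e-01 -9.02689840e-01  1.13805954e-03]
 [ 1.63390631e-04 -1.18285736e-03 -9.99999287e-01]] 0.08521955121330951 [-0.19246189 -0.69212493 -0.07700962]
scene [1.175 0.614 1.105]
side [ 0.148 -0.913  1.142]
wrist [ 0.317 -0.485  0.374]
```

View pics/scene0.png

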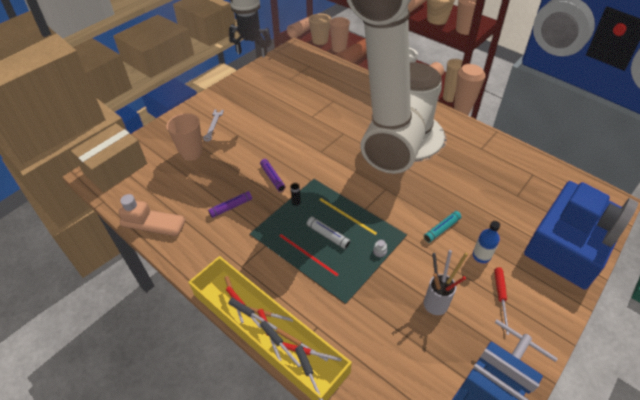

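The scene picture shows the silver tube at about (328,232), on the mat between the yellow line (348,216) and the red line (309,255). The look-alikes are purple tubes at (272,174) and (230,204) and a teal tube at (443,226). Only the silver one has dark bands and a blue stripe and lies on the mat. I'll measure it and confirm it in a crop.

```bash
python3 - <<'E'
from h import *
def fit(c,m,z,n):
    ys,xs=np.nonzero(m)
    if len(xs)<30: print(n,len(xs));return
    W=px2w(c,np.c_[xs,ys],z)[:,:2]
    r=cv2.minAreaRect((W*1000).astype(np.float32))
    mu=W.mean(0);u,s,v=np.linalg.svd(W-mu,full_matrices=False);d=v[0];t=(W-mu)@d
    print(n,len(xs),"centre",np.round(r[0],1),"mean",(mu*1000).round(1),"size",np.round(r[1],1),"ang",np.degrees(np.arctan2(d[1],d[0])).round(2)%180)
for n in("scene","side"):
    im=cv2.imread(f"pics/{n}0.png");c=imaging.calibration(n);hsv=cv2.cvtColor(im,cv2.COLOR_BGR2HSV);H,S,V=cv2.split(hsv)
    g=((H>65)&(H<100)&(S>50)&(V<110)).astype(np.uint8)
    # mat: largest component
    k,l,st,_=cv2.connectedComponentsWithStats(g);i=1+st[1:,4].argmax();mat=(l==i).astype(np.uint8)
    pts=np.argwhere(mat)[:,::-1];hull=cv2.convexHull(pts.astype(np.int32));full=cv2.fillConvexPoly(np.zeros_like(mat),hull,1)
    full=cv2.erode(full,np.ones((3,3)))
    fit(c,full,0.006,n+" mat")
    red=full&((H<8)|(H>172))&(S>120);yel=full&(H>18)&(H<35)&(S>110)
    for m,q in((red,"red"),(yel,"yellow")):
        k,l,st,_=cv2.connectedComponentsWithStats(m.astype(np.uint8),connectivity=8);i=1+st[1:,4].argmax();fit(c,l==i,0.006,n+" "+q)
        print(st[i])
    m=(full&(S<70)&(V>100)).astype(np.uint8)
    k,l,st,ce=cv2.connectedComponentsWithStats(m)
    for i in range(1,k):
        if st[i,4]>40: fit(c,l==i,0.021,n+" bright "+str(st[i]))
    x,y,w,h=cv2.boundingRect(hull)
    cr=cv2.resize(im[y-5:y+h+5,x-5:x+w+5],None,fx=3.2,fy=3.2,interpolation=cv2.INTER_CUBIC)
    cv2.imwrite(f"pics/{n}0c.png",cr);print(x-5,y-5,cr.shape)
E
```

```text
scene mat 9063 centre [543.2  77.5] mean [550.7  86.8] size [284.2 354.7] ang 90.26
scene red 237 centre [634.9  78.3] mean [635.   82.1] size [ 11.1 221.2] ang 90.69
[280 234  58  42 237]
scene yellow 222 centre [449.   74.9] mean [449.1  78.7] size [ 12.7 219.6] ang 90.67
[320 198  57  37 222]
scene bright [308 218  42  29 367] 367 centre [544.1  75.7] mean [545.1  82.4] size [ 34.2 143.1] ang 93.91
scene bright [374 239  14  17 180] 180 centre [488.1 230.4] mean [488.7 230.2] size [57.1 37.6] ang 35.02
247 176 (419, 522, 3)
side mat 4088 centre [557.2  73.9] mean [578.4  76.3] size [254.2 360.5] ang 102.38
side red 149 centre [637.   79.4] mean [636.9  74.8] size [ 12.1 219.9] ang 90.56
[333 170  27  41 149]
side yellow 14
[287 182   6   7  14]
side bright [290 167   9   8  44] 44 centre [490.7 220.8] mean [486.8 222.9] size [32.4 35.4] ang 50.639999999999986
side bright [311 177  18  24 110] 110 centre [542.9 103.3] mean [543.2 116.5] size [122.7  29.6] ang 89.91
270 151 (288, 371, 3)
```

View pics/scene0c.png

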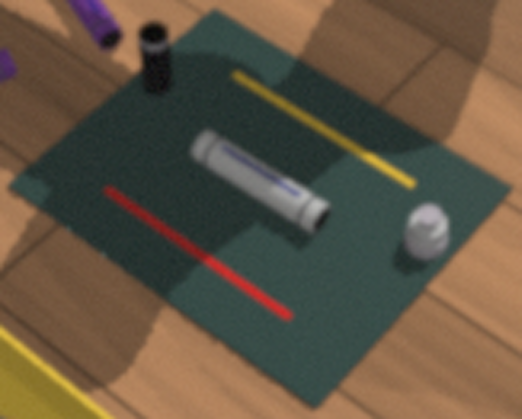

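View pics/side0.png

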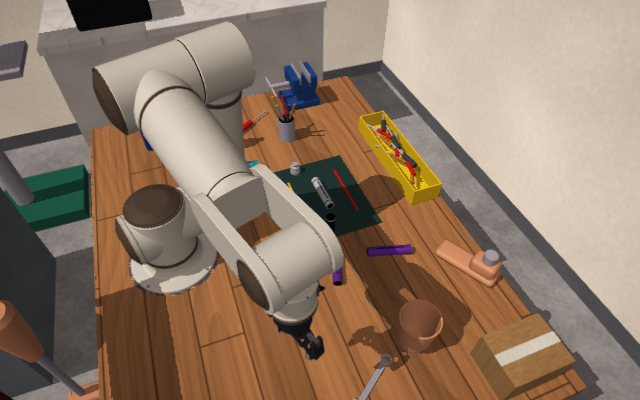

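Crop confirms it: silver tube with dark end bands and a blue stripe. By my measurement it is at about (0.544, 0.076), and the red line is at about (0.636, 0.079), roughly 92 mm away in +x. I'll move above it with the jaws opening along the tube and take a close look.

```bash
python3 -m inch '{"gripper":[1,1,1,1,1,1,1,1,1,1,1,1],"translation":[[0,0,0],[0,0,0],[0,0,0],[0.1,-0.2,0],[0.1,-0.2,0],[0.1,-0.2,0],[0.1,-0.2,0],[0.1,-0.2,0],[0.1,-0.2,0],[0.1,-0.2,0],[0.1,-0.2,0],[0.1,-0.2,0]],"spin":[0.283,0.283,0.283,0,0,0,0,0,0,0,0,0]}'
python3 -m inch '{"gripper":[1,1,1,1,1,1,1,1],"translation":[[0.1,-0.2,0],[0.1,-0.2,0],[0.1,-0.2,0],[0.1,-0.2,0],[0.1,-0.2,0],[0.1,-0.2,0],[0,0,0],[0,0,0]],"spin":[0,0,0,0,0,0,0,0]}'
python3 - <<'E'
from h import *
s=bot.observe();print(s["time_s"],s["ee_pos"],np.round(s["tcp_rot"],4),s["opening"],s["force"],np.round(s["q"],1))
snap("wrist","w1.png");c=imaging.calibration("wrist");np.save("c1.npy",c,allow_pickle=True)
E
```

```text
time_s: 1.35
ee_pos: [0.4276, -0.1572, 0.2313]
tcp_rot: [[1.0, 0.0, 0.0], [0.0, -1.0, -0.0], [0.0, 0.0, -1.0]]
force: [0.6, 0.1, 0.3]
opening: 0.0859
time_s: 2.15
ee_pos: [0.5472, 0.0818, 0.2307]
tcp_rot: [[1.0, 0.002, -0.001], [0.002, -1.0, -0.0], [-0.001, 0.0, -1.0]]
force: [0.3, -0.3, -0.2]
opening: 0.0856
2.15 [0.54716018 0.08179959 0.23073139] [[ 1.0e+00  2.1e-03 -1.2e-03]
 [ 2.1e-03 -1.0e+00 -1.0e-04]
 [-1.2e-03  1.0e-04 -1.0e+00]] 0.08560201112773068 [ 0.29075855 -0.27661635 -0.16887398] [ 0.5  6.1 85.3 -0.  88.7 90.4]
```

View pics/w1.png

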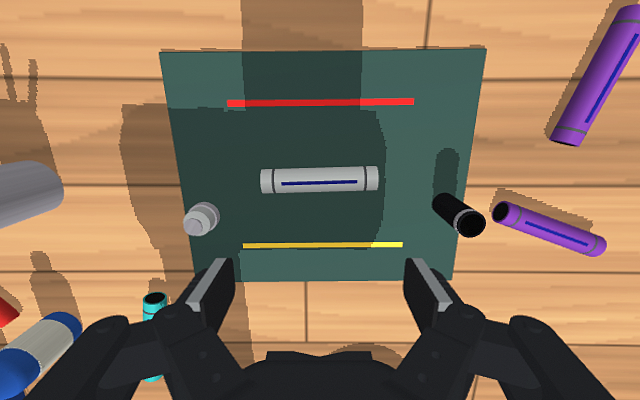

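Close view: the tube spans (260–378, 168–193) with the blue stripe up. The red line runs along row 102 (227–413), the yellow one along row 244. The adapter is at (201,219) and the spare tube at (459,215).

```bash
cat > meas.py <<'E'
from h import *
def fit(c,m,z,n):
    k,l,st,_=cv2.connectedComponentsWithStats(m.astype(np.uint8));i=1+st[1:,4].argmax()
    ct=cv2.findContours((l==i).astype(np.uint8),cv2.RETR_EXTERNAL,cv2.CHAIN_APPROX_NONE)[0][0].reshape(-1,2)
    W=px2w(c,ct,z)[:,:2]*1000;r=cv2.minAreaRect(W.astype(np.float32));b=cv2.boxPoints(r)
    e=[b[1]-b[0],b[2]-b[1]];d=max(e,key=np.linalg.norm)
    d=d/np.linalg.norm(d); d=d if d[1]>0 else -d
    print(n,"centre",np.round(r[0],1),"size",np.round(sorted(r[1]),1),"ang",round(float(np.degrees(np.arctan2(d[1],d[0]))),2),st[i]);return np.array(r[0]),d
def meas(c,im,roi=None):
    hsv=cv2.cvtColor(im,cv2.COLOR_RGB2HSV);H,S,V=cv2.split(hsv)
    ok=np.zeros(H.shape,bool);x0,y0,x1,y1=roi or(165,50,480,280);ok[y0:y1,x0:x1]=1
    R=fit(c,ok&((H<8)|(H>172))&(S>130)&(V>90),.006,"red")
    m=(ok&(S<60)&(V>75)).astype(np.uint8);m=cv2.morphologyEx(m,cv2.MORPH_CLOSE,np.ones((9,9)))
    A=fit(c,m,.021,"tube")
    n=np.array([R[1][1],-R[1][0]]);print("off across/along line",((A[0]-R[0])@n).round(1),((A[0]-R[0])@R[1]).round(1))
E
python3 - <<'E'
from meas import *
c=np.load("c1.npy",allow_pickle=True).item();im=cv2.imread("pics/w1.png")[:,:,::-1].copy()
meas(c,im)
print(px2w(c,[[201,219],[459,215]],.04))
E
```

```text
red centre [632.2  79.5] size [  7.7 220.8] ang 90.66 [ 227   98  187    9 1273]
tube centre [541.9  80.8] size [ 31.3 146.8] ang 91.76 [ 260  166  119   28 2936]
off across/along line -90.3 2.4
[[ 0.49685684  0.22415466  0.04      ]
 [ 0.50244085 -0.08897721  0.04      ]]
```

```bash
python3 -m inch '{"gripper":[1,1,1,1,1,1,1],"translation":[[-0.068,0,0],[0,0,0.193],[0,0,0.193],[0,0,0.193],[0,0,0.193],[0,0,0.193],[0,0,0]],"spin":[-0.055,0,0,0,0,0,0]}'
python3 -m inch '{"gripper":[1,1,1,1,1],"translation":[[0,0,0.02],[0,0,0.02],[0,0,0],[0,0,0],[0,0,0]],"spin":[0,0,0,0,0]}'
```

```text
time_s: 2.9
ee_pos: [0.5307, 0.0798, 0.0343]
tcp_rot: [[1.0, 0.027, -0.007], [0.027, -1.0, -0.0], [-0.007, -0.0, -1.0]]
force: [-0.7, 0.2, 0.7]
opening: 0.0856
time_s: 3.4
ee_pos: [0.534, 0.0811, 0.0311]
tcp_rot: [[1.0, 0.029, 0.001], [0.029, -1.0, 0.0], [0.001, -0.0, -1.0]]
force: [0.1, -0.6, -0.6]
opening: 0.0855
```

```bash
for i in 1; do python3 -m inch '{"gripper":[1,1,1,1],"translation":[[0,0,0.015],[0,0,0.01],[0,0,0],[0,0,0]],"spin":[0,0,0,0]}'; python3 -m inch '{"gripper":[1,1,1],"translation":[[0,0,0.006],[0,0,0],[0,0,0]],"spin":[0,0,0]}';  done; python3 - <<'E'
from h import *
c=imaging.calibration("wrist");im=imaging.read_camera("wrist");cv2.imwrite("pics/w2.png",im[:,:,::-1])
E
```

```text
time_s: 3.8
ee_pos: [0.5336, 0.0811, 0.0252]
tcp_rot: [[1.0, 0.029, -0.0], [0.029, -1.0, 0.0], [-0.0, -0.0, -1.0]]
force: [0.6, -0.8, 0.3]
opening: 0.0853
time_s: 4.1
ee_pos: [0.5336, 0.0811, 0.0241]
tcp_rot: [[1.0, 0.029, -0.0], [0.029, -1.0, 0.0], [-0.0, -0.0, -1.0]]
force: [-0.4, 0.4, -0.5]
opening: 0.0853
```

View pics/w2.png

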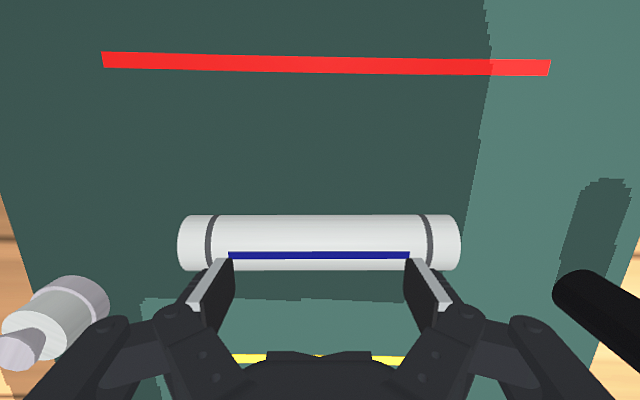

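The fingertips sit symmetrically on the tube, at about (225,260) and (418,260), near the stripe along its top. I'll feel down for contact.

```bash
python3 -m inch '{"gripper":[1,1,1],"translation":[[0,0,0.005],[0,0,0],[0,0,0]],"spin":[0,0,0]}'; python3 -m inch '{"gripper":[1,1,1],"translation":[[0,0,0.005],[0,0,0],[0,0,0]],"spin":[0,0,0]}'
```

```text
time_s: 4.45
ee_pos: [0.5336, 0.0811, 0.0231]
tcp_rot: [[1.0, 0.029, -0.0], [0.029, -1.0, 0.0], [-0.0, -0.0, -1.0]]
force: [0.3, -0.5, -0.6]
opening: 0.0854
time_s: 4.75
ee_pos: [0.534, 0.0811, 0.0225]
tcp_rot: [[1.0, 0.029, 0.001], [0.029, -1.0, 0.0], [0.001, -0.0, -1.0]]
force: [-0.6, -1.0, 4.3]
opening: 0.0856
```

Contact at z≈0.0225 with about 4 N. First stroke: 32 mm at about 50 mm/s, then stop, then lift 12 mm.

```bash
python3 -m inch '{"gripper":[1,1,1,1,1,1,1,1,1],"translation":[[0.01,0,0],[0.02,0,0],[0.025,0,0],[0.03,0,0],[0.03,0,0],[0.025,0,0],[0.02,0,0],[0,0,0],[0,0,0]],"spin":[0,0,0,0,0,0,0,0,0]}'; python3 -m inch '{"gripper":[1,1,1,1],"translation":[[0,0,-0.03],[0,0,-0.03],[0,0,0],[0,0,0]],"spin":[0,0,0,0]}'; python3 - <<'E'
from meas import *
c,im=snap("wrist","w3.png");meas(c,im,(100,20,600,300))
E
```

```text
time_s: 5.65
ee_pos: [0.5662, 0.0821, 0.0227]
tcp_rot: [[1.0, 0.029, 0.001], [0.029, -1.0, 0.0], [0.001, -0.0, -1.0]]
force: [0.1, 0.5, 8.0]
opening: 0.0851
time_s: 6.05
ee_pos: [0.5656, 0.082, 0.0343]
tcp_rot: [[1.0, 0.029, 0.0], [0.029, -1.0, 0.0], [0.0, -0.0, -1.0]]
force: [0.1, 0.6, 0.0]
opening: 0.0853
red centre [632.3  80.4] size [  7.5 221.2] ang 90.65 [ 128  119  394   21 5200]
tube centre [552.7  78.7] size [ 44.6 170. ] ang 91.7 [  187   233   274    67 13069]
off across/along line -79.6 -0.7
```

View pics/w3.png

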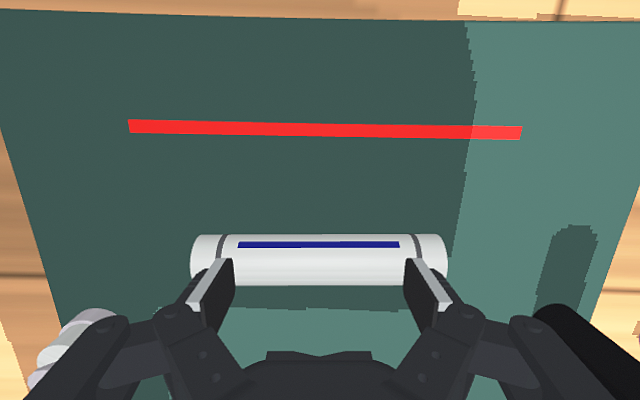

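```bash
cat > edge.py <<'E'
from meas import *
def edge(c,im,roi=(100,20,600,300)):
    hsv=cv2.cvtColor(im,cv2.COLOR_RGB2HSV);H,S,V=cv2.split(hsv)
    ok=np.zeros(H.shape,bool);x0,y0,x1,y1=roi;ok[y0:y1,x0:x1]=1
    R=fit(c,ok&((H<8)|(H>172))&(S>130)&(V>90),.006,"red")
    m=(ok&(S<60)&(V>75)).astype(np.uint8);k,l,st,_=cv2.connectedComponentsWithStats(m)
    g=(l==1+st[1:,4].argmax());cols=np.nonzero(g.any(0))[0]
    print("cols",cols[[0,-1]]);cols=cols[12:-12];rows=g[:,cols].argmax(0)-0.5
    T=np.array(c["camera_from_world"]);o=-T[:3,:3].T@T[:3,3]
    P=px2w(c,np.c_[cols,rows],.021);el=np.arctan2(o[2]-.021,np.abs(P[:,0]-o[0]))
    X=P[:,0]-.015/np.sin(el);Y=P[:,1]
    p=np.polyfit(Y,X,1);r=X-np.polyval(p,Y);k=abs(r)<.001;p=np.polyfit(Y[k],X[k],1)
    x=np.polyval(p,R[0][1]/1000)*1000
    print("tube axis x at line mid",round(x,1),"ang",round(90-np.degrees(np.arctan(p[0])),2),"yspan",Y.min().round(3),Y.max().round(3),"inl",k.mean().round(2),"to go",round(R[0][0]-x,1))
E
python3 - <<'E'
from edge import *
edge(np.load("c1.npy",allow_pickle=True).item(),cv2.imread("pics/w1.png")[:,:,::-1].copy(),(230,50,450,230))
edge(imaging.calibration("wrist"),cv2.imread("pics/w3.png")[:,:,::-1].copy())
E
```

```text
red centre [632.2  77.8] size [  7.7 217.5] ang 90.66 [ 230   98  184    9 1254]
cols [274 364]
tube axis x at line mid 542.4 ang 91.58 yspan 0.04 0.121 inl 1.0 to go 89.8
red centre [632.1  80.4] size [  7.5 220.9] ang 90.65 [ 128  119  394   21 5200]
cols [187 450]
tube axis x at line mid 558.2 ang 91.8 yspan 0.013 0.151 inl 0.99 to go 73.9
```

Rolled 16 mm for 32 mm of tip travel, so it rolled without slipping. 74 mm remain. Next come two 36 mm strokes, with a small spin in each to correct the ~1.1° yaw.

```bash
python3 -m inch '{"gripper":[1,1,1,1,1,1,1,1,1,1,1,1],"translation":[[-0.083,0,0],[0,0,0.03],[0,0,0.03],[0,0,0],[0.01,0,0],[0.02,0,0],[0.03,0,0],[0.035,0,0],[0.035,0,0],[0.03,0,0],[0.02,0,0],[0,0,0]],"spin":[0,0,0,0,0.001,0.002,0.002,0.002,0.002,0.002,0.001,0]}'
python3 -m inch '{"gripper":[1,1,1,1],"translation":[[0,0,0],[0,0,-0.03],[0,0,-0.03],[0,0,0]],"spin":[0,0,0,0]}'
python3 -m inch '{"gripper":[1,1,1,1,1,1,1,1,1,1,1,1],"translation":[[-0.09,0,0],[0,0,0.03],[0,0,0.03],[0,0,0],[0.01,0,0],[0.02,0,0],[0.03,0,0],[0.035,0,0],[0.035,0,0],[0.03,0,0],[0.02,0,0],[0,0,0]],"spin":[0,0,0,0,0.001,0.002,0.002,0.002,0.002,0.002,0.001,0]}'
python3 -m inch '{"gripper":[1,1,1,1,1],"translation":[[0,0,0],[0,0,-0.03],[0,0,-0.03],[0,0,0],[0,0,0]],"spin":[0,0,0,0,0]}'
python3 - <<'E'
from edge import *
c,im=snap("wrist","w4.png");edge(c,im)
E
```

```text
time_s: 7.3
ee_pos: [0.5866, 0.0826, 0.0224]
tcp_rot: [[1.0, 0.023, 0.002], [0.023, -1.0, 0.0], [0.002, -0.0, -1.0]]
force: [2.3, 1.0, 12.2]
opening: 0.0854
time_s: 7.7
ee_pos: [0.5855, 0.0824, 0.0348]
tcp_rot: [[1.0, 0.023, 0.001], [0.023, -1.0, 0.0], [0.001, -0.0, -1.0]]
force: [-0.3, -0.0, -0.3]
opening: 0.0852
time_s: 8.9
ee_pos: [0.6047, 0.0829, 0.0225]
tcp_rot: [[1.0, 0.017, 0.002], [0.017, -1.0, 0.0], [0.002, -0.0, -1.0]]
force: [0.8, 1.0, 11.3]
opening: 0.0852
time_s: 9.4
ee_pos: [0.6031, 0.0827, 0.0341]
tcp_rot: [[1.0, 0.016, 0.0], [0.016, -1.0, 0.0], [0.0, -0.0, -1.0]]
force: [0.0, 0.1, -0.2]
opening: 0.0857
red centre [632.2  80.3] size [  7.3 221.3] ang 90.68 [ 140  187  369   13 4286]
cols [187 450]
tube axis x at line mid 594.9 ang 91.36 yspan 0.014 0.152 inl 0.98 to go 37.3
```

```bash
python3 -m inch '{"gripper":[1,1,1,1,1,1,1,1,1,1,1,1],"translation":[[-0.087,0,0],[0,0,0.03],[0,0,0.03],[0,0,0],[0.01,0,0],[0.02,0,0],[0.03,0,0],[0.035,0,0],[0.035,0,0],[0.03,0,0],[0.025,0,0],[0,0,0]],"spin":[0,0,0,0,0.002,0.003,0.003,0.003,0.003,0.003,0.002,0]}'
python3 -m inch '{"gripper":[1,1,1,1,1],"translation":[[0,0,0],[0,0,-0.03],[0,0,-0.03],[0,0,0],[0,0,0]],"spin":[0,0,0,0,0]}'
python3 - <<'E'
from edge import *
c,im=snap("wrist","w5.png");edge(c,im)
E
```

```text
time_s: 10.65
ee_pos: [0.6242, 0.083, 0.0224]
tcp_rot: [[1.0, 0.007, 0.002], [0.007, -1.0, 0.0], [0.002, -0.0, -1.0]]
force: [0.9, 1.2, 11.1]
opening: 0.0855
time_s: 11.15
ee_pos: [0.6227, 0.0829, 0.0341]
tcp_rot: [[1.0, 0.007, 0.0], [0.007, -1.0, 0.0], [0.0, -0.0, -1.0]]
force: [-0.9, -0.4, -0.1]
opening: 0.0856
red centre [632.1  80.3] size [  7.4 221.3] ang 90.69 [ 145  217  357   13 3921]
cols [187 450]
tube axis x at line mid 613.6 ang 90.83 yspan 0.014 0.152 inl 0.98 to go 18.5
```

```bash
python3 -m inch '{"gripper":[1,1,1,1,1,1,1,1,1,1,1,1],"translation":[[-0.0925,0,0],[0,0,0.03],[0,0,0.03],[0,0,0],[0.01,0,0],[0.02,0,0],[0.03,0,0],[0.035,0,0],[0.035,0,0],[0.03,0,0],[0.025,0,0],[0,0,0]],"spin":[0,0,0,0,0,0.001,0.001,0.001,0.001,0.001,0,0]}'
python3 -m inch '{"gripper":[1,1,1,1,1,1,1,1,1,1,1,1],"translation":[[0,0,0],[0,0,-0.03],[0,0,-0.05],[0,0,-0.1],[0,0,-0.15],[0,0,-0.15],[-0.1,0,-0.15],[-0.1,0,-0.15],[-0.1,0,-0.1],[0,0,-0.05],[0,0,0],[0,0,0]],"spin":[0,0,0,0,0,0,0,0,0,0,0,0]}'
python3 - <<'E'
from edge import *
c,im=snap("wrist","w6.png");edge(c,im,(165,40,480,250))
E
```

```text
time_s: 12.4
ee_pos: [0.6427, 0.0832, 0.0224]
tcp_rot: [[1.0, 0.004, 0.002], [0.004, -1.0, 0.001], [0.002, -0.0, -1.0]]
force: [0.5, 3.0, 11.4]
opening: 0.0855
time_s: 13.6
ee_pos: [0.5815, 0.0826, 0.2074]
tcp_rot: [[1.0, 0.004, -0.001], [0.004, -1.0, 0.0], [-0.001, -0.0, -1.0]]
force: [0.1, 0.3, -0.6]
opening: 0.0856
red centre [633.2 -12. ] size [ 6.7 35.9] ang 90.11 [386 130  32   7 223]
cols [267 385]
tube axis x at line mid 633.9 ang 90.86 yspan 0.024 0.126 inl 0.98 to go -0.6
```

View pics/w6.png

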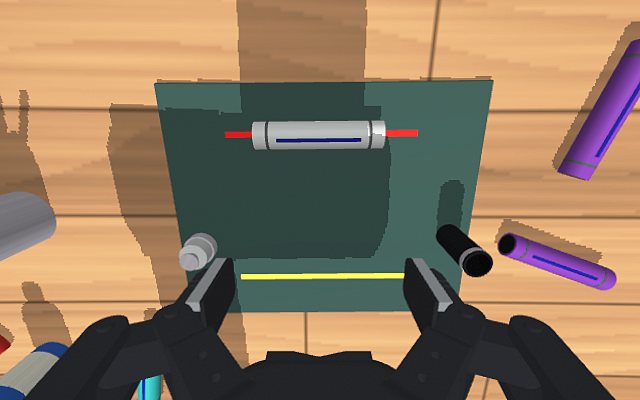

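The tube, at (252–385, 121–149), lies over the red line. The line shows at both ends, at (225–252, 134) and (385–418, 132), and nothing else has moved. At the middle of the line, the tube's axis is at x≈632.5 mm against 632.2 mm for the line, and the yaw error is about 0.2°.

```bash
python3 -c "
from h import *
s=bot.observe();print(s['time_s'],s['force']);print(order.finish_job())"
```

```text
13.65 [-0.61932463  0.82193398 -0.74956457]
the job is handed in; nothing more can be done
None
```

I rolled the tube about 90 mm onto the red line and handed the job in at 13.65 s of the 51 s allowed. It took five slow strokes with the open fingertips on its top. The force readings between moves never went above about 12 N.

- **Rolling:** each of the first four strokes moved the tube about half as far as the fingertips, as rolling without skidding should. I also turned the hand slightly during the later strokes to straighten the tube, which started about 1° off the line.
- **Final position:** the last close picture puts the tube within about 0.5 mm of the line's centre and about 0.2° off parallel. The camera calibration is only good to about 2 mm. Both tube ends lie inside the line's ends.
- **Other objects:** the adapter and spare tube still stand where they were in that picture, and the arm ended clear of everything.
- **Check that disagreed:** the line reading in the last picture covered only the visible stub at one end. It gave 0.6 mm past centre and 90.1° for the line's direction. I used the earlier readings of the whole line instead (x = 632.2 mm, 90.7°).

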